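# Bring the red-lidded glue pot round to the yellow arrow

## Task

On the leather bench, turn the four-armed glue-pot carousel by slowly and gently pushing one of its metal spokes with a fingertip, until the pot with the red lid stands right at the tip of the yellow arrow. Do not touch or lift any of the pots or pinch a spoke: the pots must ride round upright in their trays, and the other things on the bench stay where they are. Leave the carousel standing still.

Things in the scene. Friction and masses are not known exactly. Their poses are not given: they have to be found in the camera images.
- rotor: turning part of the carousel; origin on its vertical axis at table level, z up. Four level grey metal spokes along its +x, +y, -x, -y, from the dark hub (52 mm across, top 85 mm above table) to 115 mm from the axis. At each end a round grey tray, 72 mm across, inner 64 mm, rim 54 mm above table, centred 150 mm from the axis, holding a pot
- spoke (a point): middle of the free length of the spoke along the rotor's +x, 85 mm from the axis, 56 mm above the table; the other three are alike. Spokes are 14 mm wide, bottom edge 44 mm and top edge 68 mm above the table. The rotor turns either way without limit; friction of about 0.25 N m, plus drag (3 to 5 N here), stops it almost at once when it is no longer pushed
- stand: fixed dark stand under the rotor: a flat foot 170 mm across and 14 mm high and a post 34 mm across; nothing else is under the spokes. Origin on the axis at table level
- arrow: fixed yellow arrow on the table just outside the carousel, 20 mm high; origin on the carousel's axis at table level. It lies along its own +x axis from about 192 mm (the tip) to 265 mm from the axis, about 65 mm wide at the head, and its tip points inwards at the axis
- mark (a point): the place where the red-lidded pot's origin belongs: on the arrow's line, 150 mm from the carousel's axis, 44 mm above the table
- pot_red: loose glue pot, a white jar 58 mm across and 45 mm high with a red lid; origin: centre of its underside. It stands in one of the carousel's four trays (any of them), its origin 44 mm above the table and 150 mm from the carousel's axis. About 0.12 kg; may shift up to 3 mm inside its tray
- pot_white: loose glue pot, a white jar 58 mm across and 45 mm high with a white lid; origin: centre of its underside. It stands in one of the carousel's four trays (any of them), its origin 44 mm above the table and 150 mm from the carousel's axis. About 0.12 kg; may shift up to 3 mm inside its tray
- pot_blue: loose glue pot, a white jar 58 mm across and 45 mm high with a blue lid; origin: centre of its underside. It stands in one of the carousel's four trays (any of them), its origin 44 mm above the table and 150 mm from the carousel's axis. About 0.12 kg; may shift up to 3 mm inside its tray
- pot_black: loose glue pot, a white jar 58 mm across and 45 mm high with a black lid; origin: centre of its underside. It stands in one of the carousel's four trays (any of them), its origin 44 mm above the table and 150 mm from the carousel's axis. About 0.12 kg; may shift up to 3 mm inside its tray
- glue_bottle: loose white bottle with a blue band, 66 mm across, 130 mm high; origin: centre of its underside; leave alone
- note_block: loose yellow-green note block 75 x 75 x 30 mm; origin: centre of its underside; leave alone
- brush_glass: loose glass 68 mm across, 85 mm high, with wooden sticks standing in it up to 180 mm; origin: centre of its underside; leave alone
- hammer: loose hammer lying on the bench, handle along its -x; leave alone
Not all that is in view belongs to the job. What is shaped like the pot_blue but orange or turquoise is not meant. What is shaped like the pot_white but orange or turquoise is not meant.

How it is judged:
By the outcome, as a careful person would: the job done as asked, in the order asked, and still so for the second after the job is handed in, with the robot touching nothing.
It also fails if it takes over 48 s, if anything falls off the work surface, if the arm or the gripper's body presses on something with over 40 N, if the wrist force passes 120 N, or if a joint passes its speed limit or range.

## Robot

A 7-joint arm with a two-finger parallel gripper is mounted at the origin on the work surface. World frame = base frame: x ahead of the robot, y to its left, z up, the work surface at z = 0. Lengths are in mm, angles in rad, forces in N, time in s.
With the tool pointing down it reaches from about 400 to 875 mm from the base axis. Payload 4.4 kg.
Tool frame: the origin (TCP) lies at the very end of the fingers, on their centre line; the grasp point (between the pads) lies 19 mm behind it (ctrl.grasp_offset is the distance from the TCP to the grasp point, in mm); z points along the fingers, y is the line along which they close (so a half turn about z gives the same grasp; the last joint's range is limited). The gripper opens to 85 mm and grips with 20 to 120 N. Pads are 22 mm wide; open, the fingers measure 114 mm over their backs; the gripper's body (76 mm by 85 mm) begins 54 mm behind the grasp point. The pads swing forward as they close: fully open they stand 13 mm farther back than shut.
Start: joints at [1.079, 0.628, 0.038, 1.517, -0.027, 0.996, -0.02], TCP at [268.51, -591.963, 231.313] pointing down, gripper open.
Joint ranges: [-3.06, 3.06], [-0.37, 2.12], [-1.25, 1.32], [0.18, 2.47], [-1.1, 4.24], [0.23, 1.98], [-2.94, 2.94]. Speed limits (rad/s): [2.57, 2.57, 3.14, 3.14, 3.14, 3.14, 3.14].

## Interface

Orientations are given as [roll, pitch, yaw] about the fixed x, y, z axes, in that order (R = Rz(yaw) Ry(pitch) Rx(roll)).
In Python, from cell import status, cams, ctrl gives the robot as it stands.
- The arm moves only by the tool move_arm, never from a script. Its argument "plan" is a list of rows, each a list of 3 entries, a list of its own where there are three numbers: the shift along the world's x, y, z in mm, then the turn, a rotation vector about the world's x, y, z in degrees, then the opening, from 0 (shut) to 1 (fully open). In form: [[[x, y, z], [wx, wy, wz], gripper], ...]. A call has 1 to 10 rows; each row shifts and turns the commanded pose from where the row before left it; what a row does not reach is not made up. A row lasts 1/8 s, in which the tool goes at most 62.5 mm and 10.7 degrees, less where a joint would pass 70% of its speed; a pose out of reach is approached as far as the arm can. A call with a gripper value outside its range is refused whole. The fingers move at their own pace and stop on an object; the grip force is fixed at half the most. Time passes only in rows, so rows that do not move let the fingers close. It gives the time, the measured TCP pose, the force, the opening and the grip force at its end, in the units of the state.
- status.read_state(): the state, without advancing time (a new reading comes with each control period).
- cams.get_image(name): name is "scene" or "side" or "wrist"; returns the picture (384x512x3 uint8, blue, green, red); there is no depth.
- cams.camera_params(name): a dict with "K" (3x3 intrinsics, pixels), "pose" (4x4, takes a point from camera to world coordinates); the wrist camera has in their place "tool_from_camera" (4x4, takes a point from camera to tool coordinates, whose origin is the TCP and whose axes are the flange's). Camera axes: x right, y down, z forward; pixel columns grow to the right and rows downward; lengths in mm; the calibration is good to about 2 mm. The wrist camera is an equidistant fisheye: a pixel r from the principal point sees the ray r / f radians off the axis. A picture is of the moment at which its call begins: read the wrist's pose just before it. camera_params takes no time and is no camera call.
- ctrl.finish_job(): hands the job in; it is judged then, once.
The state is a dict: "clock": time; "qpos": joint angles; "qd": joint speeds; "tau": joint torques, N m; "eef_pos": TCP position; "tool_rot": TCP orientation; "force": force on the tool from outside, world axes, zero at the start; "torque": the same for the moment, N m; "width": finger opening in mm; "gripper_force": force on a finger pad.
Only numpy, scipy, OpenCV 4.12 (cv2) and the standard library are available. Lean on these libraries where they do the work, as an engineer would, in place of code of your own. Each camera call takes 0.05 s, during which the arm holds its last target. There are 200 camera calls.

## Working session

There is one attempt and no reset: what is moved stays moved. The work goes in short steps, Python scripts to look and compute and a tool call to move; the robot and the scene stay as the last step left them, time stands still between calls to the robot, and variables do not carry over. Pictures are saved under pics/ and viewed, at most 10 in all, crops included, and the job is handed in when it is done.

Besides the shell and the picture viewer there is one more tool, called after "Request:" as name(argument=value, ...), one argument or row to a line, values as JSON. move_arm: Moves the arm, as the interface text tells. Its arguments: {"type":"object","properties":{"plan":{"type":"array","items":{"type":"array"}}},"required":["plan"]}

```bash
mkdir -p pics; python3 - <<'E'
from cell import status,cams,ctrl
import cv2,numpy as np
for n in("scene","side"):
    cv2.imwrite(f"pics/{n}0.png",cams.get_image(n)); p=cams.camera_params(n); print(n,np.round(p["K"],1).tolist(),np.round(p["pose"],3).tolist())
s=status.read_state(); print(s["clock"],s["eef_pos"],s["tool_rot"],s["width"],s["force"])
E
```

```text
scene [[394.4, 0.0, 259.0], [0.0, 394.4, 189.0], [0.0, 0.0, 1.0]] [[0.867, 0.366, -0.339, 1028.393], [0.499, -0.626, 0.6, -906.501], [0.007, -0.689, -0.725, 1160.271], [0.0, 0.0, 0.0, 1.0]]
side [[360.4, 0.0, 261.3], [0.0, 360.4, 196.9], [0.0, 0.0, 1.0]] [[-0.936, -0.193, 0.293, 203.883], [-0.35, 0.57, -0.744, 885.469], [-0.023, -0.799, -0.601, 778.502], [0.0, 0.0, 0.0, 1.0]]
0.1 [ 268.26526006 -591.45282591  230.48545225] [-3.13991245e+00  2.91562112e-05  4.25808157e-01] 85.26000754882006 [ 0.28340426 -0.38235862  0.17487303]
```

View pics/scene0.png

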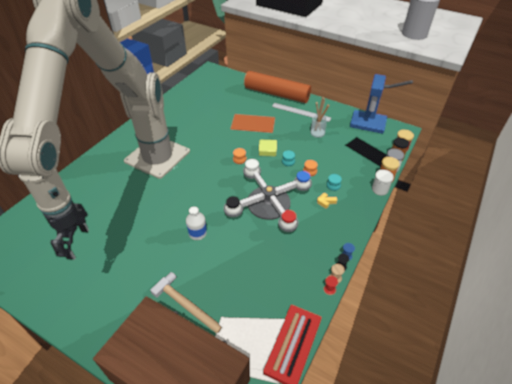

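View pics/side0.png

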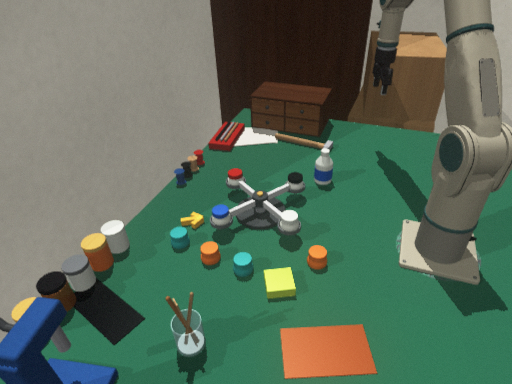

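The scene view shows the carousel hub at (269,190). The pots are red (289,217), blue (303,180), white (252,166) and black (233,206), and the yellow arrow is at (327,200). The side view shows red at (235,175) and the arrow at (192,219). The orange and turquoise look-alikes stand loose on the bench. The only red-lidded pot in a tray is the one at (289,217); the red jar at (331,285) stands at the bench edge and is not meant.

```bash
cat > h.py <<'E'
from cell import status,cams,ctrl
import cv2,numpy as np
def ray(n,uv,z):
    p=cams.camera_params(n);P=np.array(p["pose"]);d=P[:3,:3]@np.linalg.inv(p["K"])@[uv[0],uv[1],1]
    return (P[:3,3]+d*(z-P[2,3])/d[2])[:2]
def blob(im,lo,hi,c,r=16):
    hsv=cv2.cvtColor(im,cv2.COLOR_BGR2HSV);m=cv2.inRange(hsv,lo,hi)
    if lo[0]==0 and hi[0]<10: m|=cv2.inRange(hsv,(172,lo[1],lo[2]),(180,255,255))
    k=np.zeros_like(m);cv2.circle(k,c,r,255,-1);m&=k
    n,l,s,ce=cv2.connectedComponentsWithStats(m)
    if n<2:return None,None
    i=1+np.argmax(s[1:,4]);return ce[i],(l==i)
RED=((0,120,60),(8,255,255));BLUE=((108,120,50),(128,255,255));YEL=((15,120,100),(32,255,255));BLK=((0,0,0),(180,110,55))
E
python3 - <<'E'
from h import *
C={"scene":dict(red=(289,217),blue=(303,178),black=(233,203),arrow=(327,200),hub=(269,190)),
"side":dict(red=(235,175),blue=(220,212),black=(296,179),arrow=(192,219),hub=(260,195))}
col=dict(red=RED,blue=BLUE,black=BLK,arrow=YEL,hub=YEL)
z=dict(red=86,blue=86,black=86,arrow=18,hub=88)
for n in C:
    im=cams.get_image(n)
    for k,c in C[n].items():
        ce,m=blob(im,*col[k],c,{'hub':8}.get(k,16))
        if ce is None: print(n,k,None);continue
        print(n,k,np.round(ce,1),m.sum(),np.round(ray(n,ce,z[k]),1))
        if k=="arrow":
            ys,xs=np.nonzero(m);w=np.array([ray(n,(x,y),20) for x,y in zip(xs,ys)])
            h=cv2.convexHull(w.astype(np.float32))[:,0];print(np.round(h).tolist())
    x,y=C[n]["hub"]
    cv2.imwrite(f"pics/{n}c.png",cv2.resize(im[y-50:y+50,x-70:x+80],None,fx=5,fy=5,interpolation=cv2.INTER_CUBIC))
E
python3 -c "
import cv2;a=cv2.imread('pics/scenec.png');b=cv2.imread('pics/sidec.png');cv2.imwrite('pics/both.png',cv2.resize(cv2.vconcat([a,b]),(450,600)))"
```

```text
scene red [288.5 216. ] 139 [681.8 -79.5]
scene blue [302.8 176.5] 97 [640.  125.3]
scene black [232.5 202.2] 97 [ 476.2 -124.3]
scene arrow [325.7 200.3] 148 [749.4 116.5]
[[784.0, 125.0], [784.0, 136.0], [782.0, 141.0], [776.0, 144.0], [734.0, 144.0], [731.0, 142.0], [727.0, 140.0], [720.0, 117.0], [719.0, 111.0], [725.0, 96.0], [728.0, 91.0], [738.0, 86.0], [761.0, 81.0], [764.0, 83.0]]
scene hub None
side red [234.7 173.2] 132 [678.5 -70.6]
side blue [219.9 211.1] 171 [636. 137.]
side black [294.6 177.5] 123 [ 471.6 -111.2]
side arrow [192.8 219.6] 233 [743.2 132.1]
[[783.0, 139.0], [775.0, 153.0], [770.0, 161.0], [764.0, 164.0], [726.0, 167.0], [720.0, 165.0], [714.0, 163.0], [708.0, 135.0], [707.0, 129.0], [712.0, 120.0], [714.0, 116.0], [724.0, 103.0], [733.0, 101.0], [742.0, 98.0], [754.0, 97.0], [757.0, 98.0], [764.0, 100.0]]
side hub [259.5 193. ] 24 [553.2  13.7]
```

View pics/scenec.png

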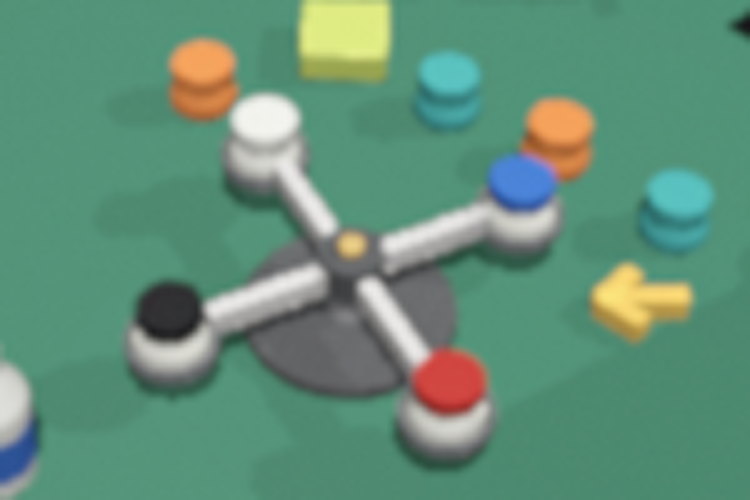

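```bash
cat >> h.py <<'E'
from scipy.optimize import least_squares
def tri(uvs):
    # rays from two views, least-squares point
    A=[];b=[]
    for n,uv in uvs.items():
        p=cams.camera_params(n);P=np.array(p["pose"]);d=P[:3,:3]@np.linalg.inv(p["K"])@[uv[0],uv[1],1];d/=np.linalg.norm(d)
        M=np.eye(3)-np.outer(d,d);A.append(M);b.append(M@P[:3,3])
    return np.linalg.lstsq(np.vstack(A),np.hstack(b),rcond=None)[0]
def top(im,lohi,c,r=16):
    # bright upper face only: Otsu on V within the colour blob
    ce,m=blob(im,*lohi,c,r);v=cv2.cvtColor(im,cv2.COLOR_BGR2HSV)[...,2]
    t,_=cv2.threshold(v[m].reshape(-1,1),0,255,cv2.THRESH_OTSU);mm=m&(v>t)
    ys,xs=np.nonzero(mm);return np.array([xs.mean(),ys.mean()]),mm.sum(),m.sum(),t
E
python3 - <<'E'
from h import *
C={"scene":dict(red=(289,217),blue=(303,178),arrow=(327,200)),"side":dict(red=(235,175),blue=(220,212),arrow=(192,219))}
col=dict(red=RED,blue=BLUE,arrow=YEL)
I={n:cams.get_image(n) for n in C}
for k in col:
    u={}
    for n in C:
        ce,a,b,t=top(I[n],col[k],C[n][k]);u[n]=ce;print(k,n,a,b,t,np.round(ray(n,ce,20 if k=="arrow" else 89),1))
    print(k,'tri',np.round(tri(u),1))
E
```

```text
red scene 109 138 186.0 [681.9 -78.7]
red side 88 131 146.0 [680.7 -75.3]
red tri [681.5 -77.4  87.5]
blue scene 74 96 189.0 [640.4 127.2]
blue side 126 173 162.0 [637.7 133.8]
blue tri [639.5 130.3  85.9]
arrow scene 101 148 205.0 [746.7 120.5]
arrow side 133 233 184.0 [746.2 126. ]
arrow tri [746.9 123.3  17.5]
```

Request:
move_arm(
  plan=[
    [[20, 50, 0], [0, 0, 4], 0],
    [[20, 50, 0], [0, 0, 4], 0],
    [[20, 50, 0], [0, 0, 4], 0],
    [[20, 50, 0], [0, 0, 4], 0],
    [[20, 50, 0], [0, 0, 4], 0],
    [[20, 50, 0], [0, 0, 4], 0],
    [[20, 50, 0], [0, 0, 4], 0],
    [[20, 50, 0], [0, 0, 4], 0],
  ],
)

```text
clock: 1.3
eef_pos: [429.1, -190.4, 231.6]
tool_rot: [3.141, -0.0, 0.986]
force: [1.3, -0.3, -0.2]
width: -0.1
gripper_force: 0.0
```

Request:
move_arm(
  plan=[
    [[42, 32, 0], [0, 0, 0], 0],
    [[42, 32, 0], [0, 0, 0], 0],
    [[42, 32, 0], [0, 0, 0], 0],
    [[42, 32, 0], [0, 0, 0], 0],
    [[0, 0, 0], [0, 0, 0], 0],
    [[0, 0, -40], [0, 0, 0], 0],
    [[0, 0, -40], [0, 0, 0], 0],
    [[0, 0, 0], [0, 0, 0], 0],
  ],
)

```text
clock: 2.3
eef_pos: [593.4, -64.6, 148.7]
tool_rot: [-3.136, 0.004, 0.984]
force: [-0.3, -0.9, 0.3]
width: -0.1
gripper_force: 0.0
```

```bash
python3 - <<'E'
from h import *
s=status.read_state();print(s["eef_pos"],s["tool_rot"]);cv2.imwrite("pics/w1.png",cams.get_image("wrist"))
p=cams.camera_params("wrist");print({k:np.round(v,3).tolist() for k,v in p.items()})
E
```

```text
[593.42944393 -64.64548973 148.74122144] [-3.13562371  0.00399139  0.98360282]
{'K': [[297.319, 0.0, 256.403], [0.0, 297.319, 190.848], [0.0, 0.0, 1.0]], 'tool_from_camera': [[-0.001, -0.964, -0.265, 66.085], [1.0, -0.0, -0.0, 0.26], [0.0, -0.265, 0.964, -142.6], [0.0, 0.0, 0.0, 1.0]]}
```

View pics/w1.png

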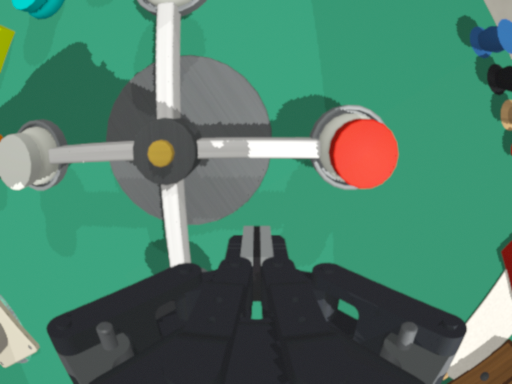

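The wrist view shows the shut fingertips at (257,235), the hub at (160,153), and the red-lidded pot at (364,153) in its tray. The red pot's spoke lies between them, with free space ahead of the fingertips for the descent.

Request:
move_arm(
  plan=[
    [[3, 2, -35], [0, 0, 0], 0],
    [[0, 0, -35], [0, 0, 0], 0],
    [[0, 0, -25], [0, 0, 0], 0],
    [[0, 0, -8], [0, 0, 0], 0],
    [[0, 0, 0], [0, 0, 0], 0],
    [[1.7, 2.5, 0], [0, 0, 0], 0],
    [[1.7, 2.5, 0], [0, 0, 0], 0],
    [[1.7, 2.5, 0], [0, 0, 0], 0],
    [[1.7, 2.5, 0], [0, 0, 0], 0],
    [[0, 0, 0], [0, 0, 0], 0],
  ],
)

```text
clock: 3.6
eef_pos: [606.5, -51.5, 48.3]
tool_rot: [-3.142, -0.0, 0.985]
force: [-0.5, 0.5, 0.0]
width: 0.2
gripper_force: 0.0
```

```bash
cat >> h.py <<'E'
def arc(start,total,step):
    c=np.array([556,6.5]);p=np.array(start)-c;prev=p
    for k in range(1,int(round(total/step))+1):
        a=np.radians(k*step);q=np.array([[np.cos(a),-np.sin(a)],[np.sin(a),np.cos(a)]])@p
        print(k,np.round(q-prev,1).tolist(),np.round(q+c,1).tolist());prev=q
E
python3 -c "
from h import *
arc((606.7,-50.7),64,3)"
```

```text
1 [2.9, 2.7] [609.6, -48.0]
2 [2.8, 2.9] [612.4, -45.1]
3 [2.6, 3.0] [615.0, -42.1]
4 [2.5, 3.2] [617.5, -38.9]
5 [2.3, 3.3] [619.8, -35.6]
6 [2.1, 3.4] [621.9, -32.2]
7 [1.9, 3.5] [623.8, -28.7]
8 [1.8, 3.6] [625.6, -25.1]
9 [1.6, 3.7] [627.1, -21.4]
10 [1.4, 3.8] [628.5, -17.7]
11 [1.2, 3.8] [629.7, -13.9]
12 [1.0, 3.9] [630.6, -10.0]
13 [0.8, 3.9] [631.4, -6.0]
14 [0.6, 4.0] [632.0, -2.1]
15 [0.3, 4.0] [632.3, 1.9]
16 [0.1, 4.0] [632.4, 5.9]
17 [-0.1, 4.0] [632.4, 9.9]
18 [-0.3, 4.0] [632.1, 13.9]
19 [-0.5, 4.0] [631.6, 17.9]
20 [-0.7, 3.9] [630.9, 21.8]
21 [-0.9, 3.9] [630.0, 25.7]
```

Request:
move_arm(
  plan=[
    [[2.9, 2.7, 0], [0, 0, 3], 0],
    [[2.8, 2.9, 0], [0, 0, 3], 0],
    [[2.6, 3.0, 0], [0, 0, 3], 0],
    [[2.5, 3.2, 0], [0, 0, 3], 0],
    [[2.3, 3.3, 0], [0, 0, 3], 0],
    [[2.1, 3.4, 0], [0, 0, 3], 0],
    [[1.9, 3.5, 0], [0, 0, 3], 0],
    [[1.8, 3.6, 0], [0, 0, 3], 0],
    [[1.6, 3.7, 0], [0, 0, 3], 0],
    [[0, 0, 0], [0, 0, 0], 0],
  ],
)

```text
clock: 4.85
eef_pos: [627.4, -21.3, 48.3]
tool_rot: [3.141, -0.002, 1.457]
force: [-0.0, -1.2, -1.4]
width: 0.0
gripper_force: 0.5
```

```bash
python3 - <<'E'
from h import *
s=status.read_state();print(s["eef_pos"],s["tool_rot"]);cv2.imwrite("pics/w2.png",cams.get_image("wrist"))
E
```

```text
[627.35344565 -21.30640449  48.34411992] [ 3.14077943e+00 -1.72066684e-03  1.45704784e+00]
```

View pics/w2.png

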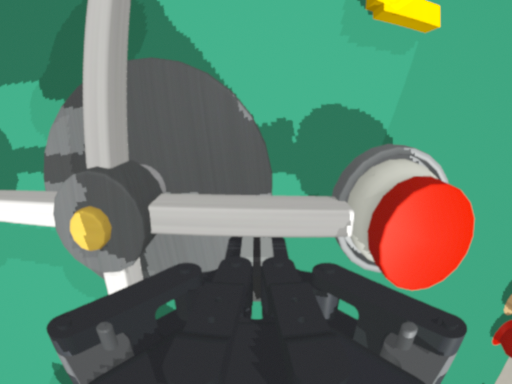

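The wrist view shows the finger against the side of the red pot's spoke at about (257,240). The pot is upright at (420,232), and the arrow is at (405,12). Continuing.

Request:
move_arm(
  plan=[
    [[1.4, 3.8, 0], [0, 0, 3], 0],
    [[1.2, 3.8, 0], [0, 0, 3], 0],
    [[1.0, 3.9, 0], [0, 0, 3], 0],
    [[0.8, 3.9, 0], [0, 0, 3], 0],
    [[0.6, 4.0, 0], [0, 0, 3], 0],
    [[0.3, 4.0, 0], [0, 0, 3], 0],
    [[0.1, 4.0, 0], [0, 0, 3], 0],
    [[-0.1, 4.0, 0], [0, 0, 3], 0],
    [[-0.3, 4.0, 0], [0, 0, 3], 0],
    [[0, 0, 0], [0, 0, 0], 0],
  ],
)

```text
clock: 6.15
eef_pos: [632.0, 14.4, 48.4]
tool_rot: [3.14, -0.002, 1.928]
force: [1.4, -0.1, -0.8]
width: 0.0
gripper_force: 0.5
```

```bash
python3 - <<'E'
from h import *
s=status.read_state();print(s["eef_pos"],s["tool_rot"])
a,b=cams.get_image("scene"),cams.get_image("side");cv2.imwrite("pics/m3.png",np.hstack([cv2.resize(i[y-55:y+55,x-70:x+80],None,fx=2.6,fy=2.6,interpolation=cv2.INTER_CUBIC) for i,x,y in((a,275,195),(b,250,200))]))
cv2.imwrite("pics/scene3.png",a);cv2.imwrite("pics/side3.png",b)
E
```

```text
[631.9743569   14.39839035  48.44082298] [ 3.14041033e+00 -1.68500314e-03  1.92842618e+00]
```

View pics/m3.png

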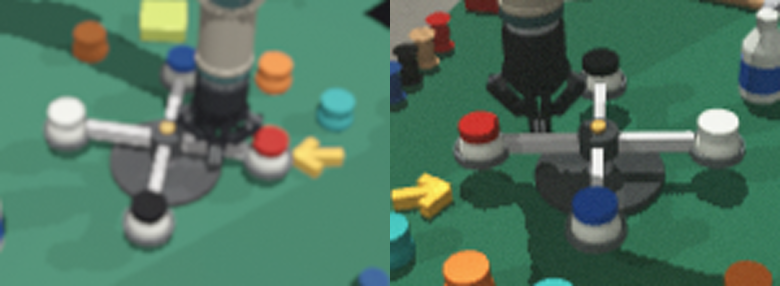

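Scene shows the red lid at about (309,195), near the arrow tip. Side shows it at about (214,192), still a bit short of the arrow line. All pots are upright.

```bash
cat > meas.py <<'E'
from h import *
import sys
def run(I,C):
    col=dict(red=RED,blue=BLUE,arrow=YEL,black=BLK);r={}
    for k in col:
        u={};w=[]
        for n in C:
            if k not in C[n]: continue
            if k=="black": u[n]=blob(I[n],*BLK,C[n][k],11)[0]
            else: u[n]=top(I[n],col[k],C[n][k],13 if k!="arrow" else 16)[0]
            w.append(ray(n,u[n],20 if k=="arrow" else 89 if k!="black" else 86))
        if len(w)<2: continue
        m=np.mean(w,0)-[556,6.5];print(k,np.round(w,1).tolist(),"r",np.round(np.hypot(*m),1),"ang",np.round(np.degrees(np.arctan2(m[1],m[0])),2))
E
python3 - <<'E'
from meas import *
run({n:cv2.imread(f"pics/{n}3.png") for n in("scene","side")},{"scene":dict(red=(309,195),arrow=(327,200)),"side":dict(red=(214,193),arrow=(192,219),blue=(259,224))})
E
```

```text
red [[700.2, 53.0], [697.9, 58.0]] r 151.2 ang 18.91
arrow [[746.7, 120.5], [746.3, 126.2]] r 223.5 ang 31.52
```

Request:
move_arm(
  plan=[
    [[-0.5, 4.0, 0], [0, 0, 3], 0],
    [[-0.7, 3.9, 0], [0, 0, 3], 0],
    [[-0.9, 3.9, 0], [0, 0, 3], 0],
    [[-0.8, 2.6, 0], [0, 0, 2], 0],
    [[-0.4, 1.3, 0], [0, 0, 1], 0],
    [[0, 0, 0], [0, 0, 0], 0],
    [[0, 0, 0], [0, 0, 0], 0],
  ],
)

```text
clock: 7.12
eef_pos: [628.3, 29.2, 48.3]
tool_rot: [3.141, -0.001, 2.136]
force: [1.0, -0.5, -0.6]
width: 0.3
gripper_force: 0.6
```

```bash
python3 - <<'E'
from meas import *
s=status.read_state();print(s["eef_pos"],s["tool_rot"])
I={n:cams.get_image(n) for n in("scene","side")}
for n in I: cv2.imwrite(f"pics/{n}4.png",I[n])
run(I,{"scene":dict(red=(306,187),arrow=(327,200)),"side":dict(red=(210,203),arrow=(192,219))})
E
```

```text
[628.2582408   29.18786675  48.28901152] [ 3.14139448e+00 -9.79866356e-04  2.13641488e+00]
red [[689.4, 80.6], [686.5, 85.6]] r 152.6 ang 30.15
arrow [[746.7, 120.5], [746.0, 126.2]] r 223.4 ang 31.55
```

Request:
move_arm(
  plan=[
    [[-0.3, 0.8, 0], [0, 0, 0.6], 0],
    [[-0.3, 0.8, 0], [0, 0, 0.6], 0],
    [[0, 0, 0], [0, 0, 0], 0],
    [[3, -5, 0], [0, 0, 0], 0],
    [[3, -5, 0], [0, 0, 0], 0],
    [[0, 0, 30], [0, 0, 0], 0],
    [[0, 0, 50], [0, 0, 0], 0],
    [[0, -30, 50], [0, 0, 0], 0],
    [[0, -40, 50], [0, 0, 0], 0],
    [[0, 0, 0], [0, 0, 0], 0],
  ],
)

```text
clock: 8.48
eef_pos: [636.2, -53.7, 231.1]
tool_rot: [3.137, 0.006, 2.15]
force: [0.1, -0.3, -0.2]
width: 0.0
gripper_force: 0.0
```

```bash
python3 - <<'E'
from meas import *
I={n:cams.get_image(n) for n in("scene","side")}
for n in I: cv2.imwrite(f"pics/{n}5.png",I[n])
run(I,{"scene":dict(red=(306,187),arrow=(327,200)),"side":dict(red=(210,203),arrow=(192,219))})
s=status.read_state();print(s["eef_pos"],s["tool_rot"]);cv2.imwrite("pics/w5.png",cams.get_image("wrist"))
E
```

```text
red [[684.3, 82.0], [683.6, 85.7]] r 149.5 ang 31.16
arrow [[746.7, 120.5], [746.1, 126.3]] r 223.4 ang 31.55
[633.50337181 -49.19174696 227.17670092] [ 3.14147604e+00 -6.07870630e-04  2.15616159e+00]
```

View pics/w5.png

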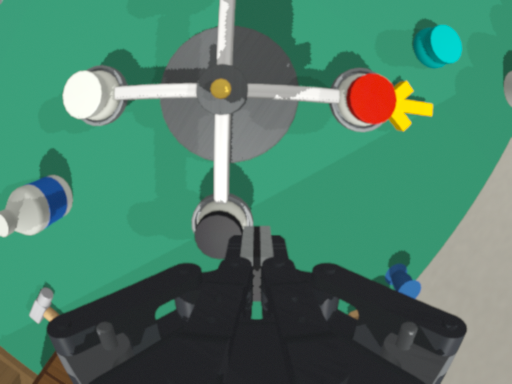

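View pics/scene5.png

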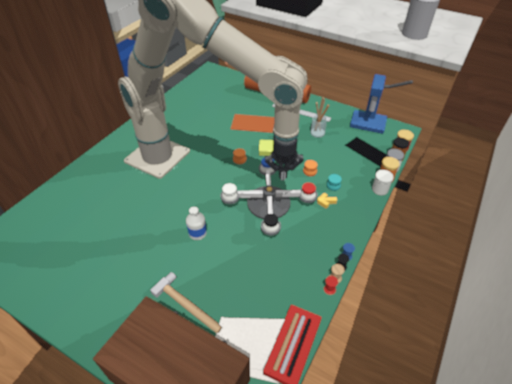

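The wrist view shows the hub at (221,89), the red lid at (372,98), and the arrow straight behind it at (410,106), with pots upright. In the scene view the bench things are in place. I'll check the angle with the wrist calibration.

```bash
python3 - <<'E'
from h import *
from scipy.spatial.transform import Rotation as R
im=cv2.imread("pics/w5.png");p=cams.camera_params("wrist");T=np.array(p["tool_from_camera"]);K=np.array(p["K"])
t=np.array([633.50,-49.19,227.18]);Rt=R.from_euler("xyz",[3.14147604,-.00060787,2.15616159]).as_matrix()
def wr(uv,z):
    d=(np.array(uv)-K[:2,2])/K[0,0];th=np.hypot(*d);d=np.r_[d/th*np.sin(th),np.cos(th)]
    d=Rt@T[:3,:3]@d;o=Rt@T[:3,3]+t;return (o+d*(z-o[2])/d[2])[:2]
def cen(lohi,c,r):return blob(im,*lohi,c,r)
hub=wr(cen(YEL,(221,89),14)[0],92)
red=wr(cen(RED,(372,98),34)[0],89)
ce,m=cen(YEL,(410,106),32);ys,xs=np.nonzero(m)
A=np.array([wr((x,y),20) for x,y in zip(xs,ys)])
h=np.array([556,6.5])
for c in(hub,h):
    for n,q in(("red",red),("arrowcent",A.mean(0))):
        d=q-c;print(n,np.round(q,1),np.round(np.hypot(*d),1),np.round(np.degrees(np.arctan2(d[1],d[0])),2))
print("hub",hub); 
g=cv2.cvtColor(im,cv2.COLOR_BGR2HSV)[...,2]
# tail end: farthest points
for c in (hub,h):
    r=np.hypot(*(A-c).T);T2=A[r>r.max()-30];d=T2.mean(0)-c;print("tail",np.degrees(np.arctan2(d[1],d[0])),r.max())
cv2.imwrite("pics/arr.png",cv2.resize(im[60:150,330:450],None,fx=6,fy=6,interpolation=cv2.INTER_CUBIC))
E
```

```text
red [680.3  81.6] 145.4 31.42
arrowcent [747.4 123.9] 224.6 31.71
red [680.3  81.6] 145.2 31.14
arrowcent [747.4 123.9] 224.5 31.53
hub [556.25739179   5.8278023 ]
tail 31.889958663356065 264.41790925248614
tail 31.72714639144378 264.29793657524453
```

View pics/arr.png

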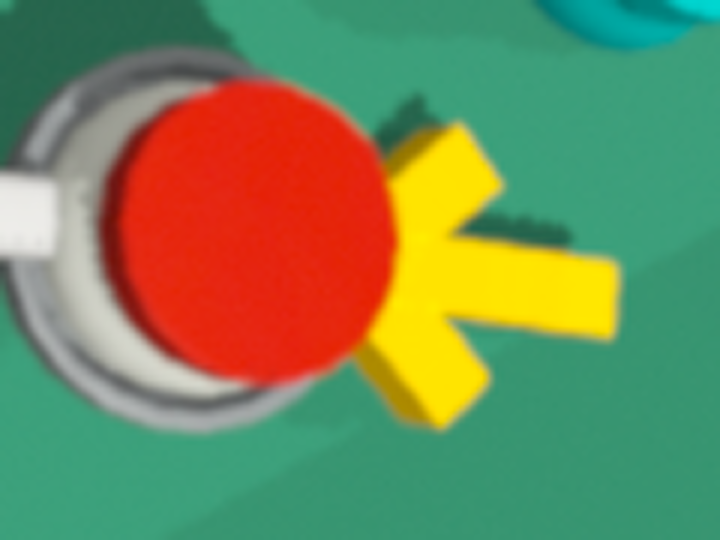

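The crop shows the red lid lined up with the arrow. Three measurements agree to within 0.4° (about 1 mm), and the arm is clear of everything, so I'm handing the job in.

```bash
python3 -c "
from cell import ctrl
print(ctrl.finish_job())"
```

```text
the job is handed in; nothing more can be done
None
```

I turned the carousel about 65° by gently pushing the red pot's spoke; the red-lidded pot now stands at the arrow tip, measured within about 0.4° (1 mm), with the pots upright, the arm clear and the job handed in (no verdict was returned).

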